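# Move the drained tube rack to the free hooks of the shelf rail

### The arm

A 7-joint arm with a two-finger parallel gripper is mounted at the origin on the work surface. World frame = base frame: x ahead of the robot, y to its left, z up, the work surface at z = 0. Lengths are in m, angles in rad, forces in N, time in s.
With the tool pointing down it reaches from about 0.425 to 0.875 m from the base axis. Payload 4.7 kg.
Tool frame: the origin (TCP) lies on the centre line of the jaws, within the pads' length; the fingertips stand 25 mm ahead of it and the grasp point (between the pads) lies 6 mm ahead of it (ctrl.nose_length is the distance from the TCP to the fingertips, in m); z points along the fingers, y is the line along which they close (so a half turn about z gives the same grasp; the last joint's range is limited). The gripper opens to 87 mm and grips with 3 to 60 N. Pads are 19 mm wide; open, the fingers measure 117 mm over their backs; the gripper's body (75 mm by 190 mm) begins 51 mm behind the grasp point.
Start: joints at [1.296, 0.321, -0.07, 1.45, 0.023, 1.371, -0.057], TCP at [0.185, -0.623, 0.248] pointing down, gripper open.
Joint ranges: [-2.86, 2.86], [-0.3, 2.09], [-1.38, 1.24], [0.06, 2.45], [-1.56, 4.7], [0.09, 2.05], [-2.69, 2.69]. Speed limits (rad/s): [2.57, 2.57, 3.14, 3.14, 3.14, 3.14, 3.14].

### API

Orientations are given as a unit quaternion [w, x, y, z].
In Python, from bench import ctrl, viewer, ticket gives the robot as it stands.
- The arm moves only by the tool move_arm, never from a script. Its argument "deltas" is a list of rows, each a list of 2 entries, a list of its own where there are three numbers: the shift along the tool's x, y, z in m, then the turn, a rotation vector about the tool's x, y, z in rad. A call has 1 to 20 rows; each row is the pose to reach, as a shift and turn from the pose commanded when the call began, along the tool's axes at that moment; what a row does not reach only later rows make up. A row lasts 1/12 s, in which the tool goes at most 41.7 mm and 7.16 degrees, less where a joint would pass 70% of its speed; a pose out of reach is approached as far as the arm can. A call with a gripper value outside its range is refused whole. "grip" is the closure in counts, from 0 (fully open) to 255 (shut), set as the call begins (left out, the last holds). The fingers move at their own pace and stop on an object; "squeeze" is the grip in N (left out, the last holds). Time passes only in rows, so rows that repeat a pose let the fingers close. It gives the time, the measured TCP pose, the force, the opening and the grip force at its end, in the units of the state.
- ctrl.get_obs(): the state, without advancing time (a new reading comes with each control period).
- viewer.capture(name): name is "side" or "top"; returns the picture (400x640x3 uint8, red, green, blue); there is no depth.
- viewer.get_calibration(name): a dict with "K" (3x3 intrinsics, pixels), "R" (3x3) and "t" (3): a world point X has camera coordinates R X + t. Camera axes: x right, y down, z forward; pixel columns grow to the right and rows downward; lengths in m; the calibration is good to about 2 mm. A picture is of the moment at which its call begins. get_calibration takes no time and is no camera call.
- ticket.finish_job(): hands the job in; it is judged then, once.
The state is a dict: "clock": time; "joints": joint angles; "qvel": joint speeds; "tau": joint torques, N m; "eef_pos": TCP position; "tcp_rot": TCP orientation; "ft_force": force on the tool from outside, world axes, zero at the start; "torque": the same for the moment, N m; "gripper_width": opening from 0.0 (shut) to 1.0 (fully open); "finger_force": force on a finger pad.
Only numpy, scipy, OpenCV 4.12 (cv2) and the standard library are available. Lean on these libraries where they do the work, as an engineer would, in place of code of your own. Each camera call takes 0.05 s, during which the arm holds its last target. There are 200 camera calls.

### The job

The test-tube rack hanging over the drip tray has finished draining. Take it by the blue sleeve of its handle, lift it off its two hooks and hang it on the empty pair of hooks on the same rail, its bar lying in both hooks, without setting it down on the way and keeping it level, because the tubes are open. Leave the other things on the bench where they are and do not bump the shelf or the hanging pipettes; let go of the rack when it hangs still.

Things in the scene. Friction and masses are not known exactly. Their poses are not given: they have to be found in the camera images.
- rack_bar (a point): Centre of the rack's handle bar: round steel, 10 mm thick, straight and level along the rack's y, 170 mm long between the middles of its uprights (8 mm thick). Its middle 50 mm carries a blue sleeve 14 mm thick: grip it here, firmly if you like. The space below the bar is free for 65 mm, down to the tube tops. Axes are the rack's: z up, x towards the shelf posts.
- rack_mid (a point): Centre of the loose steel test-tube rack's box, 110 mm straight below the bar: 70 (x) x 173 (y) x 90 mm high, with 12 open tubes fixed in it; underside 155 mm below the bar. Rack and handle are one rigid piece, 0.3 to 0.6 kg; hung, it can swing about its bar.
- drain_hooks_seat (a point): Hooks that hold the rack at the start: point midway between the two hooks where a hung bar's centre lies, 270 mm above the bench. x points to the shelf posts, away from the hooks' open side, y along the rail, z up. Hooks are 8 mm round steel at y = +-48 mm, with flat beds where the bar can lie from x = -14 to +18 mm.
- free_hooks_seat (a point): Same point of the empty pair of hooks, equal in form, height and axes; left or right of the rack. The bar must go here, coming from the open -x side over the tips and down into both beds.
- free_hooks_tips (a point): Point midway between the upturned tips of the empty hooks, at their very top: 33 mm in front (-x) of the seat and 18 mm above it; the first hooks have the same tips. Behind the seat each hook rises to an upright strip 18 mm wide at x = +60 mm from the seat; between the two strips it is open up to 94 mm above the seat.
- shelf: Fixed white bench shelf: two posts 900 mm apart, a glass board 180 mm deep and a 12 mm steel rail below it (x = -105 mm, 400 mm above the bench). Origin on the bench midway between the posts; axes as the hooks'. Two pairs of hooks and a pipette hanger hang from the rail in three places about 230 mm apart, in any order.
- shelf_edge (a point): Middle of the lower front edge of the glass board, 450 mm above the bench: 35 mm behind (+x) a hung bar and 180 mm above it. So a tool pointing straight down does not fit above the bar, but one that leans 25 to 40 degrees, pointing down and towards the posts, does.
- pipettes_mid (a point): Fixed hanger with three upright pipettes on the same rail: point 270 mm above the bench, axes as the hooks'. With its 170 mm wide bracket it reaches from y = -85 to +85 mm, from x = -6 mm back to the rail, and from 100 mm below to 135 mm above this point.
- drip_tray: Pale plastic drip tray on the bench below the rack's first hooks, fixed, 170 x 230 mm and 24 mm high. Origin at the centre of its underside.
- tip_box: Loose teal pipette-tip box, 88 x 123 x 64 mm high, standing below the free hooks. Origin at the centre of its underside.
- bottle: Loose white bottle, 68 mm across, 105 mm high, standing below or before the pipettes. Origin at the centre of its underside.
- bottle_cap: Loose white cap, 52 mm across, 16 mm high. Origin at the centre of its underside.
- cup_a: Loose clear sample cup, 52 mm across, 62 mm high. Origin at the centre of its underside.
- cup_b: Loose green sample cup, 52 mm across, 62 mm high. Origin at the centre of its underside.
- rotor: Loose blue rotor disc, 90 mm across, 36 mm high. Origin at the centre of its underside.
- timer: Loose white timer, 62 x 75 x 22 mm. Origin at the centre of its underside.
Mind the look-alikes: they are no part of the job. Leave any green look-alike of the part that bears rack_bar alone.

How it is judged:
On the way:
1. the rack has been lifted off its first hooks and is clear of them, in the gripper (horizontal distance between rack_bar and drain_hooks_seat above 0.08 m and contact force between the fingers and rack above 1 N), for 0.1 s.
At the end, for the whole second after the job is handed in: The rack hangs from the formerly empty hooks alone, released, upright within 8 degrees and practically still, its bar lying in the beds of both hooks: bar centre within 24 mm along x, 32 mm along y and 8 mm in height of the seat, and along the rail within about 14 degrees (x of rack_bar in the frame of free_hooks_seat between -0.024 and 0.024 m and y of rack_bar in the frame of free_hooks_seat between -0.032 and 0.032 m and z of rack_bar in the frame of free_hooks_seat between -0.008 and 0.008 m and angle between the y axis of rack_bar and the y axis of free_hooks_seat, either way round below 0.25 rad and angle between rack_bar's own z axis and vertical below 0.14 rad and linear speed of rack below 0.03 m/s and angular speed of rack below 0.3 rad/s and contact force between rack and free_hooks above 1 N and contact force between the fingers and rack below 0.1 N); the robot touches nothing.
It fails at once if the rack is set down or dropped: its bar comes within 215 mm of the bench, or it rests on the bottle or tip box (height (world z) of rack_bar below 0.215 m or contact force between rack and tip_box above 0.5 N or contact force between rack and bottle above 0.5 N).
It fails at once if the rack is tipped more than 20 degrees from level (angle between rack_bar's own z axis and vertical above 0.35 rad).
It fails at once if the shelf is bumped harder than 12 N or the pipettes harder than 4 N (contact force between any of the arm, the fingers, rack and shelf above 12 N or contact force between any of rack, the arm, the fingers and pipettes above 4 N).
It fails at once if a bystander is moved more than 25 mm (distance of any of tip_box, bottle, bottle_cap, cup_a, cup_b, rotor, timer from where it was at the start of the episode above 0.025 m).
It also fails if it takes over 61 s, if anything falls off the work surface, if the arm or the gripper's body presses on something with over 40 N, if the wrist force passes 120 N, or if a joint passes its speed limit or range.

## Working session

There is one attempt and no reset: what is moved stays moved. The work goes in short steps, Python scripts to look and compute and a tool call to move; the robot and the scene stay as the last step left them, time stands still between calls to the robot, and variables do not carry over. Pictures are saved under pics/ and viewed, at most 10 in all, crops included, and the job is handed in when it is done.

Besides the shell and the picture viewer there is one more tool, called after "Emit:" in YAML: its name, and indented under it one key for each argument. move_arm: Moves the arm, as the interface text tells. Its arguments: {"type":"object","properties":{"deltas":{"type":"array"},"grip":{"type":"number"},"squeeze":{"type":"number"}},"required":["deltas"]}

```bash
ls; mkdir -p pics; python3 - <<'E'
from bench import ctrl, viewer
import cv2
for n in ("side","top"):
    cv2.imwrite(f"pics/{n}0.png",viewer.capture(n)[:,:,::-1]); c=viewer.get_calibration(n); print(n,c["K"].tolist(),c["R"].round(4).tolist(),c["t"].round(4).tolist(), (-c["R"].T@c["t"]).round(3))
o=ctrl.get_obs(); print(o["clock"],o["eef_pos"],o["tcp_rot"],o["ft_force"],ctrl.nose_length)
E
```

```text
pics
side [[443.0889058974565, 0.0, 319.85240967865104], [0.0, 443.0889058974565, 201.3381811514238], [0.0, 0.0, 1.0]] [[-0.997, -0.0776, 0.0035], [-0.046, 0.5527, -0.8321], [0.0626, -0.8298, -0.5546]] [0.5253, 0.2663, 1.3276] [0.453 0.995 0.956]
top [[475.1102710775775, 0.0, 313.46951385111964], [0.0, 475.1102710775775, 191.26429702915743], [0.0, 0.0, 1.0]] [[-0.0177, -0.9995, 0.0255], [-0.9962, 0.0155, -0.0854], [0.0849, -0.027, -0.996]] [-0.0374, 0.5536, 1.405] [ 0.432 -0.008  1.448]
0.1 [ 0.18494079 -0.6226677   0.24659639] [-8.19643644e-04  9.89590246e-01  1.43911231e-01 -1.74396256e-04] [ 0.48090704 -0.991513    0.266158  ] 0.025
```

View pics/side0.png

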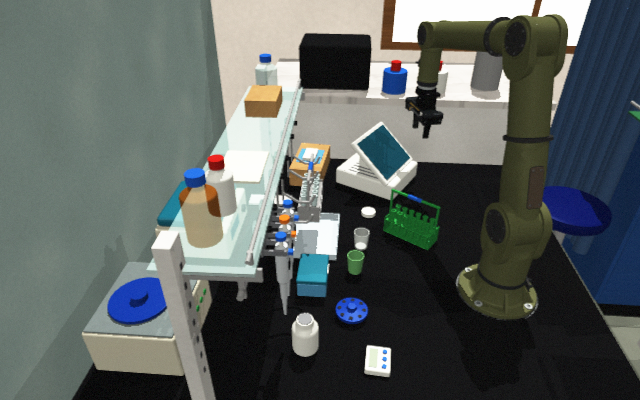

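View pics/top0.png

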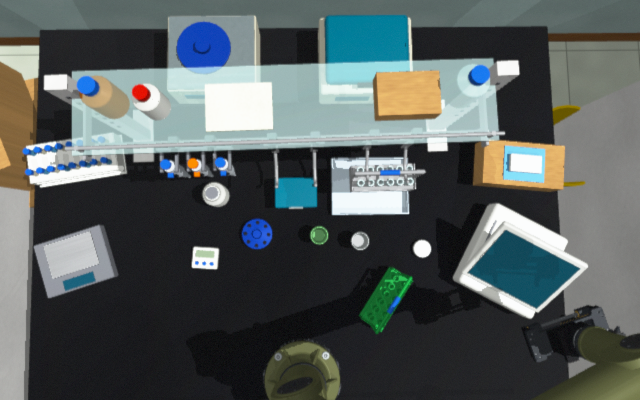

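The top view shows the steel rack with its blue sleeve at about (390,172), over the pale tray. The empty hooks are at about (276/315,150–185) over the teal tip box, and the pipettes are at about (195,165). The look-alikes are a green rack with a blue sleeve at (385,300) and a white tube rack at (75,160). The steel rack on the rail is the one meant. I'll confirm it in an enlarged crop.

```bash
python3 - <<'E'
import cv2
a=cv2.imread("pics/top0.png")[130:220,255:445]; b=cv2.imread("pics/side0.png")[140:290,240:360]
cv2.imwrite("pics/topc.png",cv2.resize(a,None,fx=4.2,fy=4.2,interpolation=cv2.INTER_CUBIC))
cv2.imwrite("pics/sidec.png",cv2.resize(b,None,fx=4,fy=4,interpolation=cv2.INTER_CUBIC))
E
```

```text
(no output)
```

View pics/topc.png

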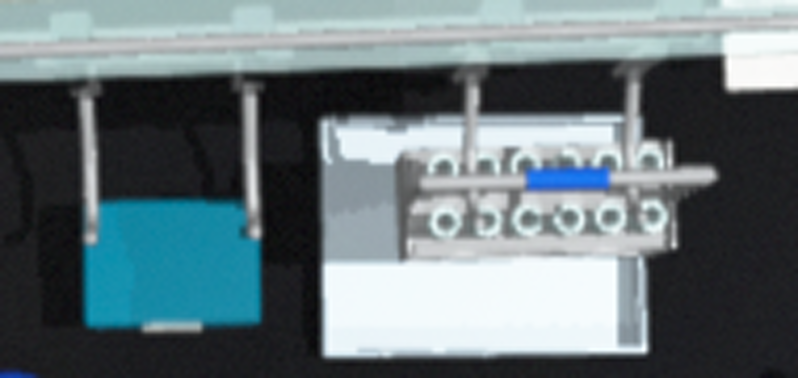

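View pics/sidec.png

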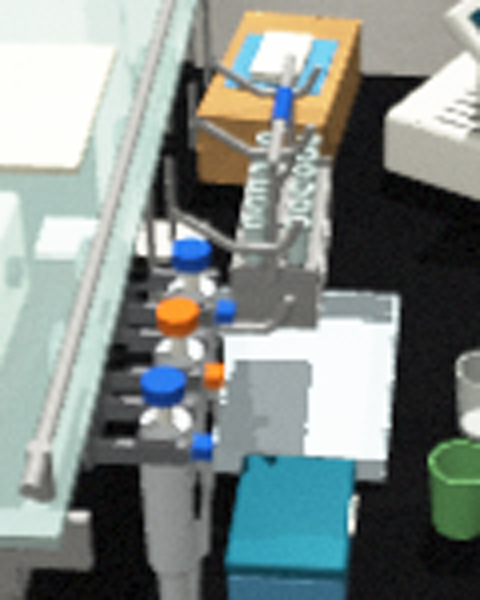

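The crops confirm it. The steel rack's bar with its blue sleeve is at top px (390,172.6) and side px (310.7,165.8), lying in both hooks. The free tips are at top px (276.4,186.2) and (315,185.2), over the tip box.

```bash
cat > h.py <<'E'
import numpy as np, cv2
from bench import ctrl, viewer
from scipy.spatial.transform import Rotation as R
def atz(n,u,v,z):
    c=viewer.get_calibration(n); d=c["R"].T@np.linalg.inv(c["K"])@[u,v,1]; o=-c["R"].T@c["t"]
    return o+d*(z-o[2])/d[2]
def tri(p,q):
    P=[viewer.get_calibration(n) for n in("top","side")]; P=[c["K"]@np.c_[c["R"],c["t"]] for c in P]
    x=cv2.triangulatePoints(P[0],P[1],np.array(p,float),np.array(q,float))[:,0]; return x[:3]/x[3]
def pose():
    o=ctrl.get_obs(); return o, np.array(o["eef_pos"]), R.from_quat(np.roll(o["tcp_rot"],-1))
E
python3 - <<'E'
from h import *
f=lambda x,y:(255+(x+.5)/4.2-.5,130+(y+.5)/4.2-.5)
s=lambda x,y:(240+(x+.5)/4-.5,140+(y+.5)/4-.5)
np.set_printoptions(precision=4,suppress=True)
print("bar",atz("top",*f(568,178.5),.275),atz("side",*s(283,101),.272),tri(f(568,178.5),s(283,103)))
for e in ((420,183),(715,174)): print("barend",atz("top",*f(*e),.27))
for e in ((90,238),(252,234)): print("freetip",atz("top",*f(*e),.288))
for e in ((88,90),(248,86),(474,75),(633,70)): print("strip top?",atz("top",*f(*e),.36))
# rail ends top image
for e in ((80,148),(500,134)): print("rail",atz("top",*e,.40))
for e in ((80,150.5),(496,146)): print("edge",atz("top",*e,.45))
print("side near tips",[atz("side",*s(*e),.288) for e in ((291,299),(300,228),(312,133),(318,70))])
E
```

```text
bar [ 0.5765 -0.2314  0.275 ] [ 0.5762 -0.2338  0.272 ] [ 0.5766 -0.2321  0.2711]
barend [ 0.5757 -0.1437  0.27  ]
barend [ 0.5786 -0.3208  0.27  ]
freetip [0.5441 0.052  0.288 ]
freetip [ 0.545  -0.0425  0.288 ]
strip top? [0.6189 0.0485 0.36  ]
strip top? [ 0.6199 -0.0396  0.36  ]
strip top? [ 0.6244 -0.1648  0.36  ]
strip top? [ 0.6261 -0.2533  0.36  ]
rail [0.6245 0.4764 0.4   ]
rail [ 0.6442 -0.4603  0.4   ]
edge [0.61   0.4532 0.45  ]
edge [ 0.6081 -0.4287  0.45  ]
side near tips [array([0.5429, 0.0584, 0.288 ]), array([ 0.5444, -0.0264,  0.288 ]), array([ 0.5469, -0.1576,  0.288 ]), array([ 0.5503, -0.2581,  0.288 ])]
```

```bash
cat >> h.py <<'E'
np.set_printoptions(precision=4,suppress=True)
LEAN=np.deg2rad(40); YAW=0.014
def ori(lean=LEAN,yaw=YAW):
    z=np.array([np.sin(lean),0,-np.cos(lean)]); y=np.array([np.cos(lean),0,np.sin(lean)])
    return R.from_euler("z",yaw)*R.from_matrix(np.c_[np.cross(y,z),y,z])
def to(p,Rt,label=""):  # p = TCP target
    o,x,r=pose(); print(label,"shift",r.inv().apply(np.array(p)-x),"turn",(r.inv()*Rt).as_rotvec())
G=np.array([.577,-.225,.271])   # grasp point
def tcp(g,back=0): return np.array(g)-(back+.006)*ori().apply([0,0,1])
E
python3 - <<'E'
from h import *
o,x,r=pose()
to(x+[0,0,.2],r,"up")
to((.36,-.36,.45),ori(),"mid"); to(tcp(G,.2),ori(),"pre"); print(tcp(G,.2),tcp(G))
E
```

```text
up shift [-0.     -0.0003 -0.2   ] turn [0. 0. 0.]
mid shift [ 0.2426 -0.2023 -0.2031] turn [-0.5976  0.4504 -1.2403]
pre shift [ 0.3616 -0.3058 -0.1817] turn [-0.5976  0.4504 -1.2403]
[ 0.4446 -0.2269  0.4288] [ 0.5731 -0.2251  0.2756]
```

Emit:
move_arm:
  deltas:
    - [[0,0,-0.04],[0,0,0]]
    - [[0,0,-0.08],[0,0,0]]
    - [[0,0,-0.12],[0,0,0]]
    - [[0,0,-0.16],[0,0,0]]
    - [[0,0,-0.2],[0,0,0]]
    - [[0.016,-0.013,-0.2],[-0.04,0.03,-0.083]]
    - [[0.032,-0.027,-0.2],[-0.08,0.06,-0.165]]
    - [[0.049,-0.04,-0.2],[-0.12,0.09,-0.248]]
    - [[0.065,-0.054,-0.2],[-0.16,0.12,-0.331]]
    - [[0.081,-0.067,-0.2],[-0.2,0.15,-0.413]]
    - [[0.097,-0.081,-0.2],[-0.24,0.18,-0.496]]
    - [[0.113,-0.094,-0.2],[-0.28,0.21,-0.579]]
    - [[0.129,-0.108,-0.2],[-0.32,0.24,-0.661]]
    - [[0.146,-0.121,-0.2],[-0.36,0.27,-0.744]]
    - [[0.162,-0.135,-0.2],[-0.4,0.3,-0.827]]
    - [[0.178,-0.148,-0.2],[-0.44,0.33,-0.91]]
    - [[0.194,-0.162,-0.2],[-0.48,0.36,-0.992]]
    - [[0.21,-0.175,-0.2],[-0.52,0.39,-1.075]]
    - [[0.226,-0.189,-0.2],[-0.56,0.42,-1.158]]
    - [[0.242,-0.202,-0.203],[-0.5976,0.4504,-1.2403]]

```text
clock: 1.77
eef_pos: [0.3595, -0.3592, 0.4497]
tcp_rot: [0.241, 0.658, 0.67, 0.244]
ft_force: [0.2, -0.1, -0.4]
gripper_width: 0.998
finger_force: 0.0
```

```bash
python3 - <<'E'
from h import *
o,x,r=pose(); print(o["clock"],x,r.as_matrix(),o["joints"])
to(tcp(G,.2),ori(),"pre"); to(tcp(G,.07),ori(),"near")
E
```

```text
1.7667 [ 0.3595 -0.3592  0.4497] [[-0.0177  0.7649  0.6439]
 [ 0.9998  0.015   0.0097]
 [-0.0023  0.644  -0.765 ]] [ 1.2398 -0.2695 -0.0791  1.8157 -0.6785  1.3405  1.2524]
pre shift [0.1308 0.0536 0.072 ] turn [ 0.0016 -0.0007  0.0043]
near shift [0.1308 0.0534 0.202 ] turn [ 0.0016 -0.0007  0.0043]
```

Emit:
move_arm:
  deltas:
    - [[0.015,0.007,0.009],[0,0,0]]
    - [[0.033,0.013,0.018],[0,0,0]]
    - [[0.05,0.02,0.027],[0,0,0]]
    - [[0.066,0.027,0.036],[0,0,0]]
    - [[0.082,0.034,0.045],[0,0,0]]
    - [[0.098,0.04,0.054],[0,0,0]]
    - [[0.115,0.047,0.063],[0,0,0]]
    - [[0.131,0.0535,0.072],[0,0,0.004]]
    - [[0.131,0.0535,0.09],[0,0,0.004]]
    - [[0.131,0.0535,0.11],[0,0,0.004]]
    - [[0.131,0.0535,0.13],[0,0,0.004]]
    - [[0.131,0.0535,0.142],[0,0,0.004]]
    - [[0.131,0.0535,0.142],[0,0,0.004]]

```text
clock: 2.85
eef_pos: [0.4997, -0.2356, 0.373]
tcp_rot: [0.235, 0.661, 0.67, 0.243]
ft_force: [-0.6, -0.1, -0.1]
gripper_width: 0.998
finger_force: 0.0
```

```bash
python3 - <<'E'
from h import *
o,x,r=pose(); print(o["clock"],x,o["joints"],o["ft_force"])
to(tcp(G,.0),ori(),"grasp")
a=viewer.capture("top")[100:240,240:440,::-1]; b=viewer.capture("side")[90:290,230:400,::-1]
a=cv2.resize(a,None,fx=2.2,fy=2.2,interpolation=2);b=cv2.resize(b,None,fx=2,fy=2,interpolation=2)
h=max(a.shape[0],b.shape[0]); p=lambda m:cv2.copyMakeBorder(m,0,h-m.shape[0],0,0,0)
cv2.imwrite("pics/near.png",np.hstack([p(a),p(b)]))
E
```

```text
2.85 [ 0.4997 -0.2356  0.373 ] [ 0.8317 -0.3009 -0.1532  1.9826 -0.576   0.9706  0.8995] [-0.5795 -0.1193 -0.0714]
grasp shift [ 0.0086 -0.0053  0.122 ] turn [-0.0086 -0.0072 -0.0026]
```

View pics/near.png

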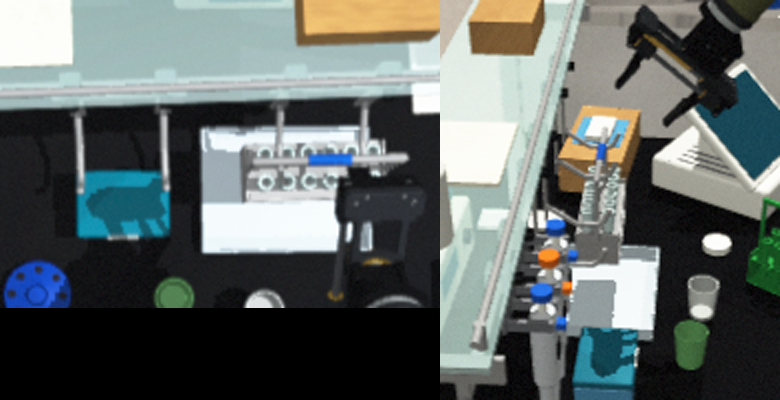

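The view shows the open gripper short of the rack: top px (380,190) in this picture, sleeve (330,159). Joint 2 sits at its lower limit, so I'll fit a quick kinematic model to check the grasp and hanging poses before going on.

```bash
cat > kin.py <<'E'
from h import *
import itertools
from scipy.optimize import least_squares
Q=np.array([[1.296,.321,-.07,1.45,.023,1.371,-.057],[1.2398,-.2695,-.0791,1.8157,-.6785,1.3405,1.2524],[.8317,-.3009,-.1532,1.9826,-.576,.9706,.8995]])
P=np.array([[.18494,-.62267,.2466],[.3595,-.3592,.4497],[.4997,-.2356,.373]])
O=R.from_quat(np.roll([[-8.196e-4,.98959,.14391,-1.74e-4],[.241,.658,.67,.244],[.235,.661,.67,.243]],-1,axis=1))
def chain(q,s): # rotations after each joint, z-y-z-y-z-y-z
    r=R.identity(); out=[]
    for i in range(7): r=r*R.from_euler("zyzyzyz"[i],s[i]*q[i]); out.append(r)
    return out
best=[]
for s in itertools.product((1,-1),repeat=7):
    if s[1]<0: continue
    rr=[chain(q,s)[-1] for q in Q]
    C=rr[0].inv()*O[0]  # constant tool offset
    best.append((sum((a*C).inv().__mul__(o).magnitude() if 0 else ((a*C).inv()*o).magnitude() for a,o in zip(rr,O)),s))
best.sort()
if __name__=="__main__": print(best[:4])
s=best[0][1]
def fk(q,L):
    r=chain(q,s); e=np.array
    return e([0,0,L[0]])+r[1].apply([L[4],0,L[1]])+r[3].apply([L[5],0,L[2]])+r[5].apply([L[6],0,L[3]])
f=lambda L:np.concatenate([fk(q,L)-p for q,p in zip(Q,P)]+[1e-3*np.array(L[4:])])
sol=least_squares(f,[.3,.35,.35,.25,0,0,0]); L=sol.x
C=chain(Q[0],s)[-1].inv()*O[0]
def err(q,p,o): return np.r_[(fk(q,L)-p)*10,((chain(q,s)[-1]*C).inv()*o).as_rotvec()*3]
def ik(p,o,q0,w=.02): return least_squares(lambda q:np.r_[err(q,p,o),w*(q-q0)],q0).x
if __name__=="__main__":
    print(L,np.abs(sol.fun[:9]).max())
    for lean in (25,30,35,40):
      for n,g in (("grasp",(.577,-.225,.271)),("lift",(.577,-.225,.32)),("out",(.48,-.225,.34)),("outfree",(.48,.01,.34)),("free",(.577,.01,.271))):
        o=ori(np.deg2rad(lean)); p=np.array(g)-.006*o.apply([0,0,1]); q=ik(p,o,Q[2]); print(lean,n,q.round(2),np.abs(err(q,p,o)).max().round(4))
E
python3 kin.py
```

```text
[(0.005293612951133356, (-1, 1, -1, 1, -1, 1, -1)), (0.2335684660383749, (-1, 1, 1, 1, -1, 1, -1)), (0.6848530013563795, (1, 1, -1, 1, 1, 1, -1)), (0.6999555760048349, (1, 1, 1, 1, 1, 1, -1))]
[ 0.1605  0.4155  0.4831  0.2905  0.0484 -0.0914  0.0193] 0.021104621272528046
25 grasp [ 0.7  -0.04 -0.25  1.86 -0.25  0.94  0.58] 0.0001
25 lift [ 0.7  -0.04 -0.25  1.76 -0.23  1.04  0.55] 0.0001
25 out [ 0.84 -0.24 -0.24  1.91 -0.34  1.12  0.71] 0.0001
25 outfree [ 0.84 -0.49 -0.63  2.03 -0.42  1.11  0.34] 0.0001
25 free [ 0.61 -0.18 -0.61  1.97 -0.13  0.89  0.06] 0.0003
30 grasp [ 0.74 -0.09 -0.25  1.93 -0.35  0.85  0.67] 0.0001
30 lift [ 0.74 -0.09 -0.25  1.83 -0.33  0.95  0.63] 0.0001
30 out [ 0.85 -0.29 -0.21  1.98 -0.43  1.05  0.79] 0.0
30 outfree [ 0.83 -0.56 -0.59  2.1  -0.5   1.04  0.4 ] 0.0001
30 free [ 0.72 -0.26 -0.68  2.04 -0.25  0.79  0.16] 0.0003
35 grasp [ 0.77 -0.13 -0.25  2.   -0.47  0.78  0.79] 0.0001
35 lift [ 0.77 -0.14 -0.25  1.91 -0.44  0.87  0.73] 0.0001
35 out [ 0.84 -0.34 -0.17  2.05 -0.52  0.99  0.88] 0.0
35 outfree [ 0.81 -0.62 -0.54  2.17 -0.57  0.97  0.47] 0.0001
35 free [ 0.8  -0.34 -0.72  2.11 -0.39  0.7   0.28] 0.0003
40 grasp [ 0.77 -0.17 -0.22  2.07 -0.62  0.71  0.93] 0.0
40 lift [ 0.78 -0.18 -0.23  1.98 -0.56  0.79  0.85] 0.0
40 out [ 0.83 -0.38 -0.12  2.11 -0.62  0.93  0.98] 0.0
40 outfree [ 0.77 -0.68 -0.5   2.24 -0.64  0.89  0.53] 0.0001
40 free [ 0.8  -0.4  -0.7   2.18 -0.53  0.61  0.4 ] 0.0002
```

```bash
sed -i 's/deg2rad(40)/deg2rad(36)/' h.py; python3 - <<'E'
from h import *
to(tcp((.512,.008,.335)),ori(),"outfree")
E
```

```text
outfree shift [ 0.2454 -0.0131  0.0359] turn [ 0.0626 -0.0054 -0.005 ]
```

Emit:
move_arm:
  deltas:
    - [[0.02,-0.001,0.003],[0.01,0,0]]
    - [[0.045,-0.002,0.006],[0.02,0,0]]
    - [[0.07,-0.003,0.01],[0.03,0,0]]
    - [[0.095,-0.005,0.014],[0.04,0,0]]
    - [[0.12,-0.006,0.018],[0.05,0,0]]
    - [[0.145,-0.008,0.022],[0.06,0,0]]
    - [[0.17,-0.009,0.026],[0.0626,-0.005,-0.005]]
    - [[0.2,-0.011,0.03],[0.0626,-0.005,-0.005]]
    - [[0.225,-0.012,0.033],[0.0626,-0.005,-0.005]]
    - [[0.2454,-0.0131,0.036],[0.0626,-0.005,-0.005]]
    - [[0.2454,-0.0131,0.036],[0.0626,-0.005,-0.005]]

```text
clock: 3.87
eef_pos: [0.5542, 0.002, 0.2845]
tcp_rot: [0.196, 0.672, 0.683, 0.212]
ft_force: [-0.5, -0.1, 0.6]
gripper_width: 1.002
finger_force: 0.0
```

```bash
python3 - <<'E'
from h import *
o,x,r=pose(); print(o["clock"],x,o["joints"],o["tcp_rot"])
to(tcp((.512,.008,.335)),ori(),"outfree")
to(tcp((.512,.008,.335)),ori(.5),"outfree lower lean")
E
```

```text
3.8667 [0.5542 0.002  0.2845] [-0.2281 -0.3003  0.1438  2.1141  0.0876  0.7419 -0.1082] [0.1955 0.6715 0.6827 0.2115]
outfree shift [ 0.0079 -0.0076 -0.0713] turn [-0.0443 -0.0184 -0.0034]
outfree lower lean shift [ 0.0079 -0.0076 -0.0713] turn [ 0.0841 -0.0186 -0.0022]
```

```bash
python3 - <<'E'
import re
t=open("kin.py").read()
t=t.replace(",[.8317,-.3009",",[-.2281,-.3003,.1438,2.1141,.0876,.7419,-.1082],[.8317,-.3009").replace("],[.4997","],[.5542,.002,.2845],[.4997").replace("],[.235,.661","],[.1955,.6715,.6827,.2115],[.235,.661")
i=t.index("def fk"); j=t.index("C=chain(Q[0]")
t=t[:i]+'''def fk(q,L):
    r=chain(q,s)
    return np.array([0,0,L[0]])+r[2].apply([L[4],0,L[1]])+r[3].apply([L[5],0,0])+r[4].apply([L[6],0,L[2]])+r[5].apply([L[7],0,L[3]])
f=lambda L:np.concatenate([fk(q,L)-p for q,p in zip(Q,P)]+[1e-3*np.array(L[4:])])
sol=least_squares(f,[.3,.35,.35,.25,0,0,0,0]); L=sol.x
'''+t[j:]
t=t[:t.index('if __name__=="__main__":\n    print(L')]+'''if __name__=="__main__": print(L,np.abs(sol.fun[:12]).max())
'''
open("kin.py","w").write(t)
E
python3 kin.py
```

```text
[(0.0073727900540241625, (-1, 1, -1, 1, -1, 1, -1)), (0.6611307354070501, (-1, 1, 1, 1, -1, 1, -1)), (1.4543107010770702, (-1, 1, -1, -1, -1, -1, -1)), (1.4940275318768852, (-1, 1, -1, -1, 1, -1, -1))]
[-0.0938  0.23    0.4448  0.0881  0.0126 -0.5112  0.1991 -0.0681] 0.019660636586819463
```

```bash
python3 - <<'E'
from kin import *
Rs=[chain(q,s) for q in Q]
names=[(0,2),(0,0),(0,1),(2,2),(2,0),(2,1),(4,2),(4,0),(4,1),(6,2),(5,0),(5,1)]
def fit(idx):
    A=np.vstack([np.column_stack([r[names[i][0]].as_matrix()[:,names[i][1]] for i in idx]) for r in Rs])
    x,_,rk,sv=np.linalg.lstsq(A,P.ravel(),rcond=None); return np.abs(A@x-P.ravel()).max(),x,sv[-1]
import itertools
base=[0,3,6,9]; rest=[1,2,4,5,7,8,10,11]
out=[]
for k in (0,1,2,3):
    for c in itertools.combinations(rest,k):
        e,x,sv=fit(base+list(c)); out.append((e,[names[i] for i in c],x,sv))
    out.sort(key=lambda t:t[0])
    for t in out[:4]: print(k,round(t[0],4),t[1],t[2],round(t[3],3))
    out=[]
E
```

```text
0 0.0276 [] [0.2416 0.4423 0.5216 0.3044] 0.374
1 0.0017 [(0, 1)] [ 0.2492  0.4674  0.5135  0.3433 -0.0263] 0.369
1 0.0024 [(2, 1)] [ 0.2512  0.4663  0.5117  0.3448 -0.0266] 0.37
1 0.0091 [(5, 1)] [ 0.2555  0.4619  0.5147  0.3366 -0.0242] 0.373
1 0.0091 [(4, 1)] [ 0.2555  0.4619  0.5147  0.3366 -0.0242] 0.373
2 0.0008 [(0, 1), (2, 1)] [ 0.2501  0.467   0.5127  0.3441 -0.0151 -0.0115] 0.15
2 0.0012 [(0, 1), (4, 0)] [ 0.2514  0.466   0.5144  0.3409 -0.0266  0.0031] 0.231
2 0.0015 [(2, 1), (4, 0)] [ 0.2476  0.4687  0.5102  0.3487 -0.0263 -0.0049] 0.233
2 0.0016 [(0, 0), (0, 1)] [ 0.2496  0.4669  0.5168  0.3426 -0.0032 -0.0263] 0.17
3 0.0003 [(0, 1), (2, 0), (2, 1)] [ 0.2495  0.4668  0.5109  0.3437 -0.0153  0.002  -0.0112] 0.15
3 0.0005 [(0, 1), (2, 1), (5, 0)] [ 0.2498  0.4671  0.5115  0.3444 -0.015  -0.0116 -0.0012] 0.15
3 0.0006 [(0, 1), (2, 1), (5, 1)] [ 0.2499  0.4671  0.5127  0.3441 -0.0157 -0.0114  0.0006] 0.148
3 0.0006 [(0, 1), (2, 1), (4, 1)] [ 0.2499  0.4671  0.5127  0.3441 -0.0157 -0.0114  0.0006] 0.148
```

```bash
cat > kin2.py <<'E'
from kin import *
LO=np.array([-2.86,-.3,-1.38,.06,-1.56,.09,-2.69]);HI=np.array([2.86,2.09,1.24,2.45,4.7,2.05,2.69])
def fk(q):
    r=chain(q,s); return np.array([0,0,.2501])+r[0].apply([0,-.0151,0])+r[2].apply([0,-.0115,.467])+r[4].apply([0,0,.5127])+r[6].apply([0,0,.3441])
def err(q,p,o): return np.r_[(fk(q)-p)*10,((chain(q,s)[-1]*C).inv()*o).as_rotvec()*3]
def ik(p,o,q0,w=.003,m=.05): return least_squares(lambda q:np.r_[err(q,p,o),w*(q-q0)],np.clip(q0,LO+m+1e-3,HI-m-1e-3),bounds=(LO+m,HI-m)).x
E
python3 - <<'E'
from kin2 import *
for n,g in (("grasp",(.577,-.225,.271)),("lift",(.577,-.225,.305)),("out",(.52,-.225,.31)),("outfree",(.52,.008,.31)),("over",(.577,.008,.305)),("free",(.577,.008,.271))):
  for lean in (20,25,30,35,40):
    o=ori(np.deg2rad(lean)); p=np.array(g)-.006*o.apply([0,0,1])
    res=[]
    for d in (-.9,-.5,0,.5,.9):
        q0=Q[3].copy() if g[1]<-.1 else Q[2].copy()
        q0[2]=d; q=ik(p,o,q0); res.append((round(np.abs(err(q,p,o)).max(),3),q))
    k=[(e,q[[1,2]].round(2).tolist()) for e,q in res]
    print(n,lean,k)
E
```

```text
grasp 20 [(np.float64(0.0), [0.05, -0.62]), (np.float64(0.0), [0.04, -0.43]), (np.float64(0.0), [0.03, -0.19]), (np.float64(0.0), [0.02, 0.06]), (np.float64(0.0), [0.01, 0.26])]
grasp 25 [(np.float64(0.0), [-0.01, -0.64]), (np.float64(0.0), [-0.01, -0.44]), (np.float64(0.0), [-0.02, -0.2]), (np.float64(0.0), [-0.03, 0.04]), (np.float64(0.0), [-0.03, 0.23])]
grasp 30 [(np.float64(0.0), [-0.06, -0.63]), (np.float64(0.0), [-0.06, -0.44]), (np.float64(0.0), [-0.06, -0.2]), (np.float64(0.0), [-0.07, 0.03]), (np.float64(0.0), [-0.08, 0.21])]
grasp 35 [(np.float64(0.0), [-0.1, -0.61]), (np.float64(0.0), [-0.1, -0.43]), (np.float64(0.0), [-0.1, -0.19]), (np.float64(0.0), [-0.11, 0.03]), (np.float64(0.0), [-0.12, 0.21])]
grasp 40 [(np.float64(0.0), [-0.14, -0.56]), (np.float64(0.0), [-0.13, -0.39]), (np.float64(0.0), [-0.13, -0.17]), (np.float64(0.0), [-0.14, 0.05]), (np.float64(0.0), [-0.15, 0.23])]
lift 20 [(np.float64(0.0), [0.03, -0.63]), (np.float64(0.0), [0.02, -0.44]), (np.float64(0.0), [0.01, -0.19]), (np.float64(0.0), [0.01, 0.05]), (np.float64(0.0), [-0.0, 0.25])]
lift 25 [(np.float
[... 3722 characters left out ...]
-0.31]), (np.float64(0.0), [-0.15, -0.13]), (np.float64(0.0), [-0.15, 0.08]), (np.float64(0.0), [-0.17, 0.3]), (np.float64(0.0), [-0.19, 0.45])]
free 30 [(np.float64(0.0), [-0.2, -0.28]), (np.float64(0.0), [-0.2, -0.12]), (np.float64(0.0), [-0.21, 0.08]), (np.float64(0.0), [-0.23, 0.27]), (np.float64(0.0), [-0.25, 0.41])]
free 35 [(np.float64(0.0), [-0.25, -0.25]), (np.float64(0.0), [-0.25, -0.11]), (np.float64(0.0), [-0.25, -0.1]), (np.float64(0.0), [-0.25, -0.09]), (np.float64(0.0), [-0.25, -0.09])]
free 40 [(np.float64(0.117), [-0.25, -0.17]), (np.float64(0.117), [-0.25, -0.17]), (np.float64(0.117), [-0.25, -0.17]), (np.float64(0.117), [-0.25, -0.17]), (np.float64(0.117), [-0.25, -0.17])]
```

```bash
python3 - <<'E'
from kin2 import *
for g in ((.529,-.22,.303),(.529,-.12,.303),(.529,-.025,.303),(.535,-.025,.303),(.55,.005,.303),(.57,.005,.3),(.57,.005,.271)):
  k=[]
  for lean in range(20,40):
    o=ori(np.deg2rad(lean)); p=np.array(g)-.006*o.apply([0,0,1])
    q=ik(p,o,Q[2],m=.015)
    if np.abs(err(q,p,o)).max()<.01: k=[lean,q.round(2)]
  print(g,k)
E
```

```text
(0.529, -0.22, 0.303) [39, array([ 0.19, -0.28,  0.31,  2.09, -0.35,  0.75,  0.71])]
(0.529, -0.12, 0.303) [30, array([ 0.26, -0.28, -0.  ,  2.04, -0.18,  0.89,  0.35])]
(0.529, -0.025, 0.303) [26, array([ 0.  , -0.28, -0.  ,  2.01, -0.01,  0.96,  0.02])]
(0.535, -0.025, 0.303) [27, array([-0.05, -0.28,  0.04,  2.02,  0.01,  0.93,  0.  ])]
(0.55, 0.005, 0.303) [30, array([-0.1 , -0.28,  0.02,  2.04,  0.05,  0.87, -0.09])]
(0.57, 0.005, 0.3) [35, array([ 0.03, -0.28, -0.09,  2.08,  0.01,  0.74, -0.05])]
(0.57, 0.005, 0.271) [37, array([ 0.09, -0.28, -0.15,  2.15, -0.02,  0.63, -0.03])]
```

```bash
sed -i 's/deg2rad(36)/deg2rad(32)/' h.py; python3 - <<'E'
from kin2 import *
def chk(g,lean,back=0):
    o=ori(np.deg2rad(lean)); p=np.array(g)-(back+.006)*o.apply([0,0,1]); q=ik(p,o,Q[2],m=.015); print(g,lean,np.abs(err(q,p,o)).max().round(3),q.round(2)); return p,o
p,o=chk((.545,-.02,.36),22); to(p,o,"up")
chk((.53,-.12,.37),26)
for b in (.13,.1,.07,0): chk(G,32,b)
E
```

```text
(0.545, -0.02, 0.36) 22 0.0 [-0.23 -0.23  0.18  1.83  0.06  1.15 -0.04]
up shift [-0.0203  0.0349 -0.0746] turn [ 0.2001 -0.0187 -0.0012]
(0.53, -0.12, 0.37) 26 0.0 [-0.12 -0.28  0.29  1.87 -0.    1.1   0.19]
[ 0.577 -0.225  0.271] 32 0.0 [ 0.19 -0.28  0.29  1.88 -0.2   1.04  0.56]
[ 0.577 -0.225  0.271] 32 0.0 [-0.06 -0.28  0.48  1.91 -0.12  0.98  0.49]
[ 0.577 -0.225  0.271] 32 0.0 [-0.2  -0.27  0.59  1.93 -0.1   0.92  0.47]
[ 0.577 -0.225  0.271] 32 0.0 [-0.1  -0.12  0.54  1.96 -0.25  0.79  0.59]
```

Emit:
move_arm:
  deltas:
    - [[-0.002,0.004,-0.015],[0.03,0,0]]
    - [[-0.004,0.01,-0.03],[0.08,-0.005,0]]
    - [[-0.008,0.02,-0.045],[0.13,-0.01,0]]
    - [[-0.014,0.03,-0.06],[0.17,-0.015,0]]
    - [[-0.02,0.035,-0.075],[0.2,-0.019,0]]
    - [[-0.02,0.035,-0.075],[0.2,-0.019,0]]
    - [[-0.02,0.035,-0.075],[0.2,-0.019,0]]

```text
clock: 4.45
eef_pos: [0.5431, -0.0231, 0.3672]
tcp_rot: [0.135, 0.691, 0.697, 0.136]
ft_force: [-0.0, 0.6, -0.6]
gripper_width: 1.0
finger_force: 0.0
```

```bash
python3 - <<'E'
from kin2 import *
o,x,r=pose(); print(o["clock"],x,o["joints"])
R22=ori(np.deg2rad(22)); to(np.array((.545,-.02,.36))-.006*R22.apply([0,0,1]),R22,"err")
to(tcp(G,.1),ori(),"pre")
E
```

```text
4.45 [ 0.5431 -0.0231  0.3672] [-0.1822 -0.2233  0.1465  1.8304  0.0453  1.1461 -0.0347]
err shift [ 0.003  -0.0009  0.0014] turn [ 0.0023  0.0017 -0.0048]
pre shift [-0.2025 -0.0247 -0.0033] turn [-0.1722  0.0022 -0.0046]
```

Emit:
move_arm:
  deltas:
    - [[-0.015,-0.002,-0.006],[-0.01,0,0]]
    - [[-0.035,-0.005,-0.008],[-0.03,0,0]]
    - [[-0.06,-0.008,-0.01],[-0.06,0,0]]
    - [[-0.085,-0.011,-0.01],[-0.08,0,0]]
    - [[-0.11,-0.014,-0.01],[-0.1,0,0]]
    - [[-0.135,-0.017,-0.009],[-0.125,0,0]]
    - [[-0.16,-0.02,-0.007],[-0.15,0,0]]
    - [[-0.185,-0.023,-0.005],[-0.165,0,0]]
    - [[-0.2025,-0.0247,-0.0033],[-0.172,0.002,-0.0046]]
    - [[-0.2025,-0.0247,-0.0033],[-0.172,0.002,-0.0046]]
    - [[-0.2025,-0.0247,-0.0033],[-0.172,0.002,-0.0046]]

```text
clock: 5.37
eef_pos: [0.5193, -0.2256, 0.3584]
tcp_rot: [0.192, 0.676, 0.684, 0.195]
ft_force: [0.2, 0.5, 1.2]
gripper_width: 1.0
finger_force: 0.0
```

```bash
python3 - <<'E'
from kin2 import *
o,x,r=pose(); print(o["clock"],x,o["joints"])
to(tcp(G,.1),ori(),"err"); to(tcp(G),ori(),"grasp")
a=viewer.capture("top")[100:240,290:440,::-1]; b=viewer.capture("side")[100:240,230:350,::-1]
a=cv2.resize(a,None,fx=3,fy=3,interpolation=2);b=cv2.resize(b,None,fx=2.8,fy=3,interpolation=2)
cv2.imwrite("pics/pre.png",np.hstack([a,b]))
E
```

```text
5.3667 [ 0.5193 -0.2256  0.3584] [ 0.0259 -0.2685  0.4126  1.9133 -0.1604  0.98    0.5208]
err shift [-0.0002  0.0026 -0.0013] turn [-0.004  -0.0005 -0.0017]
grasp shift [-0.0003  0.003   0.0987] turn [-0.004  -0.0005 -0.0017]
```

View pics/pre.png

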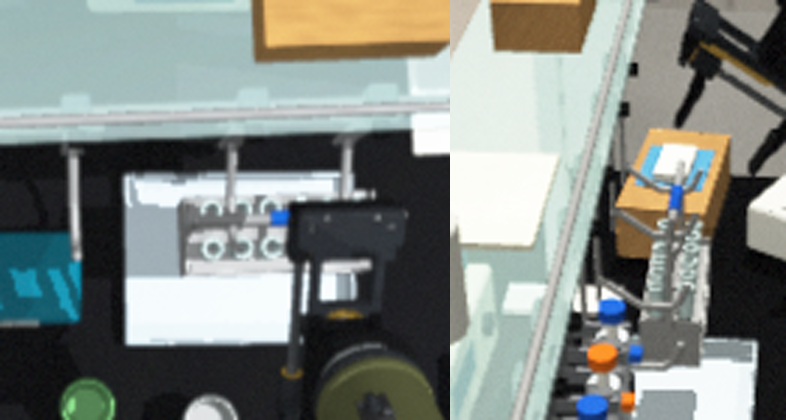

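The gripper is centred over the sleeve: top crop body centre (349,230), sleeve (280,217) partly hidden, and both fingers are open above it in the side view. Next I advance to the grasp.

Emit:
move_arm:
  deltas:
    - [[0,0.001,0.01],[-0.002,0,0]]
    - [[0,0.002,0.02],[-0.004,0,0]]
    - [[0,0.003,0.03],[-0.004,0,-0.002]]
    - [[0,0.003,0.04],[-0.004,0,-0.002]]
    - [[0,0.003,0.05],[-0.004,0,-0.002]]
    - [[0,0.003,0.06],[-0.004,0,-0.002]]
    - [[0,0.003,0.07],[-0.004,0,-0.002]]
    - [[0,0.003,0.08],[-0.004,0,-0.002]]
    - [[0,0.003,0.09],[-0.004,0,-0.002]]
    - [[0,0.003,0.0985],[-0.004,0,-0.002]]
    - [[0,0.003,0.0985],[-0.004,0,-0.002]]
    - [[0,0.003,0.0985],[-0.004,0,-0.002]]

```text
clock: 6.47
eef_pos: [0.5748, -0.2245, 0.2777]
tcp_rot: [0.194, 0.674, 0.685, 0.196]
ft_force: [-0.0, -0.4, 1.0]
gripper_width: 0.998
finger_force: 0.0
```

```bash
python3 - <<'E'
from kin2 import *
o,x,r=pose(); print(o["clock"],x,o["joints"],o["ft_force"])
to(tcp(G),ori(),"grasp err")
a=viewer.capture("top")[130:230,300:450,::-1]; b=viewer.capture("side")[110:210,250:370,::-1]
a=cv2.resize(a,None,fx=3,fy=4,interpolation=2);b=cv2.resize(b,None,fx=2.9,fy=4,interpolation=2)
cv2.imwrite("pics/gr.png",np.hstack([a,b]))
E
```

```text
6.4667 [ 0.5748 -0.2245  0.2777] [-0.0098 -0.1123  0.4472  1.9585 -0.2681  0.7941  0.6052] [-0.0348 -0.4456  0.9767]
grasp err shift [-0.0005 -0.0017  0.0008] turn [0.0009 0.0001 0.0031]
```

View pics/gr.png

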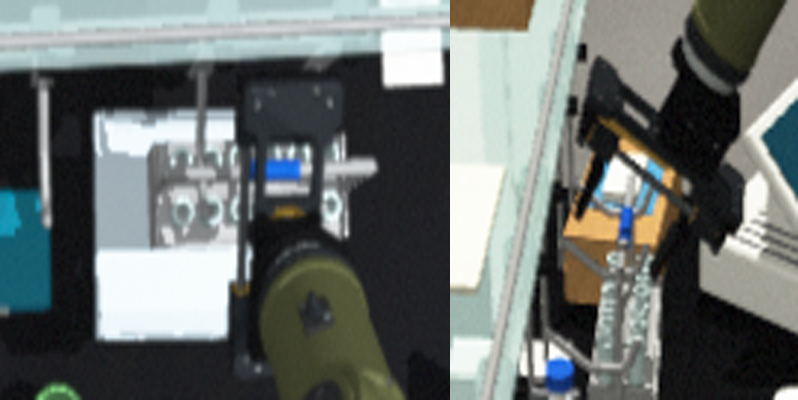

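The view shows the sleeve (283,170) centred in the gripper's slot from above. From the side it is at (626,222), between the fingers at (585,195) and (680,245). Closing now.

Emit:
move_arm:
  deltas:
    - [[0,0,0],[0,0,0]]
    - [[0,0,0],[0,0,0]]
    - [[0,0,0],[0,0,0]]
    - [[0,0,0],[0,0,0]]
    - [[0,0,0],[0,0,0]]
    - [[0,0,0],[0,0,0]]
    - [[0,0,0],[0,0,0]]
    - [[0,0,0],[0,0,0]]
    - [[0,0,0],[0,0,0]]
    - [[0,0,0],[0,0,0]]
    - [[0,0,0],[0,0,0]]
    - [[0,0,0],[0,0,0]]
  grip: 255
  squeeze: 45

```text
clock: 7.57
eef_pos: [0.5745, -0.2245, 0.278]
tcp_rot: [0.194, 0.674, 0.685, 0.196]
ft_force: [-1.2, 0.3, -2.1]
gripper_width: 0.172
finger_force: 1.0
```

```bash
python3 - <<'E'
from kin2 import *
o,x,r=pose(); print(o["clock"],x,o["ft_force"],o["gripper_width"],o["finger_force"],r.as_rotvec())
w=lambda d:r.inv().apply(d)
print("up35",w([0,0,.035]),"out",w([-.05,0,.035]))
R25=R.from_euler("z",YAW)*R.identity()
g=x+.006*r.apply([0,0,1]); print("grasp",g)
for lean in (26,25):
    o2=ori(np.deg2rad(lean))
    for n,t in (("out",(.529,g[1],.305)),("trav",(.529,-.025,.305))): to(np.array(t)-.006*o2.apply([0,0,1]),o2,f"{n} {lean}")
E
```

```text
7.5667 [ 0.5745 -0.2245  0.278 ] [-1.2336  0.2856 -2.1255] 0.17171481507377098 0.9503648802638054 [1.8892 1.9219 0.5505]
up35 [-0.0001  0.0186 -0.0297] out [ 0.0008 -0.0238 -0.0562]
grasp [ 0.5777 -0.2245  0.2729]
out 26 shift [ 0.0008 -0.0236 -0.053 ] turn [0.1058 0.0002 0.0032]
trav 26 shift [ 0.2002 -0.0206 -0.0515] turn [0.1058 0.0002 0.0032]
out 25 shift [ 0.0008 -0.0235 -0.053 ] turn [0.1233 0.0002 0.0032]
trav 25 shift [ 0.2002 -0.0205 -0.0515] turn [0.1233 0.0002 0.0032]
```

Emit:
move_arm:
  deltas:
    - [[0,0,0],[0,0,0]]
    - [[0,0,0],[0,0,0]]
    - [[0,0,0],[0,0,0]]
    - [[0,0,0],[0,0,0]]
    - [[0,0,0],[0,0,0]]
    - [[0,0.0015,-0.0025],[0,0,0]]
    - [[0,0.004,-0.006],[0,0,0]]
    - [[0,0.0065,-0.01],[0,0,0]]
    - [[0,0.009,-0.0145],[0,0,0]]
    - [[0,0.012,-0.019],[0,0,0]]
    - [[0,0.0145,-0.0235],[0,0,0]]
    - [[0,0.017,-0.027],[0,0,0]]
    - [[0,0.0185,-0.0295],[0,0,0]]
    - [[0,0.0185,-0.0295],[0,0,0]]
    - [[0,0.0185,-0.0295],[0,0,0]]

```text
clock: 8.82
eef_pos: [0.5748, -0.2245, 0.3134]
tcp_rot: [0.195, 0.674, 0.685, 0.197]
ft_force: [-0.2, -0.6, -3.9]
gripper_width: 0.146
finger_force: 45.0
```

```bash
python3 - <<'E'
from kin2 import *
o,x,r=pose(); print(o["clock"],x,o["ft_force"],o["torque"],o["gripper_width"],o["finger_force"],o["joints"])
for lean in (32,26):
    o2=ori(np.deg2rad(lean))
    for n,t in (("out",(.526,-.2245,.307)),("mid",(.526,-.12,.307)),("trav",(.526,-.02,.307))): to(np.array(t)-.006*o2.apply([0,0,1]),o2,f"{n} {lean}")
E
```

```text
8.8167 [ 0.5748 -0.2245  0.3134] [-0.238  -0.5864 -3.9272] [-0.0079  1.0081  0.0571] 0.14597612574342966 44.99588906764984 [-0.0072 -0.1354  0.4353  1.9059 -0.2356  0.8612  0.565 ]
out 32 shift [ 0.0009 -0.0447 -0.0265] turn [0.0023 0.0002 0.0032]
mid 32 shift [ 0.1053 -0.0431 -0.0258] turn [0.0023 0.0002 0.0032]
trav 32 shift [ 0.2053 -0.0416 -0.0251] turn [0.0023 0.0002 0.0032]
out 26 shift [ 0.0009 -0.0441 -0.0265] turn [0.107  0.0004 0.0032]
mid 26 shift [ 0.1053 -0.0425 -0.0257] turn [0.107  0.0004 0.0032]
trav 26 shift [ 0.2053 -0.041  -0.025 ] turn [0.107  0.0004 0.0032]
```

Emit:
move_arm:
  deltas:
    - [[0,-0.004,-0.003],[0,0,0]]
    - [[0,-0.011,-0.007],[0,0,0]]
    - [[0,-0.02,-0.012],[0,0,0]]
    - [[0,-0.029,-0.018],[0,0,0]]
    - [[0,-0.037,-0.023],[0,0,0]]
    - [[0.003,-0.043,-0.0265],[0.002,0,0.003]]
    - [[0.012,-0.0445,-0.0265],[0.01,0,0.003]]
    - [[0.026,-0.0445,-0.0265],[0.02,0,0.003]]
    - [[0.042,-0.044,-0.0265],[0.03,0,0.003]]
    - [[0.058,-0.044,-0.026],[0.04,0,0.003]]
    - [[0.074,-0.0435,-0.026],[0.05,0,0.003]]
    - [[0.09,-0.043,-0.026],[0.06,0,0.003]]
    - [[0.106,-0.0425,-0.0255],[0.07,0,0.003]]
    - [[0.122,-0.0425,-0.0255],[0.08,0,0.003]]
    - [[0.138,-0.042,-0.0255],[0.09,0,0.003]]
    - [[0.152,-0.042,-0.025],[0.1,0,0.003]]
    - [[0.162,-0.042,-0.025],[0.107,0,0.003]]
    - [[0.168,-0.0415,-0.025],[0.107,0,0.003]]
    - [[0.17,-0.0415,-0.025],[0.107,0,0.003]]
    - [[0.17,-0.0415,-0.025],[0.107,0,0.003]]

```text
clock: 10.48
eef_pos: [0.5234, -0.0552, 0.3122]
tcp_rot: [0.158, 0.684, 0.694, 0.16]
ft_force: [0.4, 0.9, -3.5]
gripper_width: 0.147
finger_force: 45.0
```

```bash
python3 - <<'E'
from kin2 import *
o,x,r=pose(); print(o["clock"],x,o["ft_force"],o["finger_force"],o["joints"]); g=x+.006*r.apply([0,0,1]); z=r.apply([0,0,1]); print("grasp pt",g,"lean",np.degrees(np.arctan2(z[0],-z[2])))
T=viewer.capture("top");S=viewer.capture("side"); cv2.imwrite("pics/t_full.png",T[:,:,::-1]);cv2.imwrite("pics/s_full.png",S[:,:,::-1])
a=T[120:240,245:405,::-1]; b=S[130:260,250:370,::-1]
a=cv2.resize(a,(440,330),interpolation=2);b=cv2.resize(b,(350,330),interpolation=2)
cv2.imwrite("pics/tr.png",np.hstack([a,b]))
E
```

```text
10.4833 [ 0.5234 -0.0552  0.3122] [ 0.3686  0.8996 -3.5316] 44.995678067207336 [ 0.0474 -0.2859  0.0277  2.0075 -0.0378  0.9676  0.1044]
grasp pt [ 0.526  -0.0551  0.3068] lean 26.023107567573064
```

View pics/tr.png

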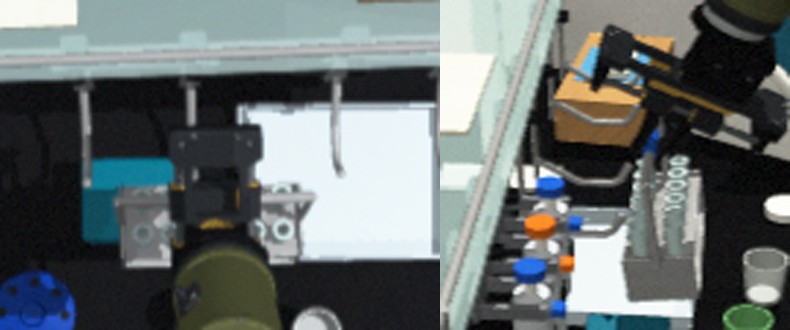

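```bash
python3 - <<'E'
from kin2 import *
f=lambda x,y:(245+(x+.5)/2.75-.5,120+(y+.5)/2.75-.5)
a,b=atz("top",*f(118,194),.305),atz("top",*f(318,194),.305); print(a,b,(a+b)/2)
def seg(n,t,lean):
    o=ori(np.deg2rad(lean)); p=np.array(t)-.006*o.apply([0,0,1]); q=ik(p,o,Q[2],m=.005); print(np.abs(err(q,p,o)).max().round(3),q[1].round(3),end=" "); to(p,o,n)
seg("A",(.526,.010,.307),24.5)
seg("B",(.55,.0125,.307),29)
seg("C",(.573,.0125,.305),32)
seg("D",(.573,.0125,.273),32)
E
```

```text
[0.5325 0.0234 0.305 ] [ 0.5297 -0.1525  0.305 ] [ 0.5311 -0.0645  0.305 ]
0.0 -0.286 A shift [0.0662 0.0011 0.0001] turn [ 0.0263  0.0011 -0.0009]
0.0 -0.282 B shift [0.0684 0.0222 0.0106] turn [-0.0522  0.0011 -0.0009]
0.0 -0.26 C shift [0.0681 0.0417 0.0225] turn [-0.1046  0.0011 -0.0008]
0.0 -0.242 D shift [0.0681 0.0276 0.0513] turn [-0.1046  0.0011 -0.0008]
```

The top view shows the bar ends at crop (118,194) and (318,194), so the rack is level, held, and clear of all the hooks. The free tips are just ahead at (88,185) and (190,~160).

Emit:
move_arm:
  deltas:
    - [[0.004,0,0],[0.004,0,0]]
    - [[0.012,0,0],[0.01,0,0]]
    - [[0.023,0,0],[0.016,0,0]]
    - [[0.034,0.001,0],[0.022,0,0]]
    - [[0.046,0.001,0],[0.026,0.001,0]]
    - [[0.056,0.001,0],[0.026,0.001,0]]
    - [[0.063,0.001,0],[0.026,0.001,0]]
    - [[0.067,0.001,0],[0.026,0.001,0]]
    - [[0.067,0.001,0],[0.026,0.001,0]]
    - [[0.067,0.004,0.002],[0.015,0.001,0]]
    - [[0.068,0.009,0.004],[-0.005,0.001,0]]
    - [[0.068,0.015,0.007],[-0.03,0.001,0]]
    - [[0.068,0.022,0.0105],[-0.052,0.001,0]]
    - [[0.068,0.028,0.0145],[-0.07,0.001,0]]
    - [[0.068,0.034,0.018],[-0.085,0.001,0]]
    - [[0.068,0.039,0.021],[-0.097,0.001,0]]
    - [[0.068,0.0417,0.0225],[-0.1046,0.001,0]]
    - [[0.068,0.0417,0.0225],[-0.1046,0.001,0]]
    - [[0.068,0.0417,0.0225],[-0.1046,0.001,0]]

```text
clock: 12.17
eef_pos: [0.5699, 0.0132, 0.3098]
tcp_rot: [0.193, 0.675, 0.685, 0.196]
ft_force: [-0.1, -1.0, -4.2]
gripper_width: 0.143
finger_force: 45.0
```

```bash
python3 - <<'E'
from kin2 import *
o,x,r=pose(); print(o["clock"],x,o["ft_force"],o["finger_force"],o["joints"]); g=x+.006*r.apply([0,0,1]); z=r.apply([0,0,1]); print("grasp pt",g,"lean",np.degrees(np.arctan2(z[0],-z[2])))
to(tcp((.573,g[1],.273)),ori(),"D")
T=viewer.capture("top");S=viewer.capture("side")
a=T[120:240,235:395,::-1]; b=S[140:270,240:360,::-1]
a=cv2.resize(a,(440,330),interpolation=2);b=cv2.resize(b,(350,379),interpolation=2)[:330]
cv2.imwrite("pics/ov.png",np.hstack([a,b]))
E
```

```text
12.1667 [0.5699 0.0132 0.3098] [-0.0856 -1.0146 -4.2054] 44.99523997306824 [ 0.0177 -0.2466 -0.0948  2.0164  0.0162  0.8143 -0.0745]
grasp pt [0.573  0.0132 0.3047] lean 31.943183506509957
D shift [-0.     -0.0168  0.0269] turn [-0.0009 -0.0005 -0.    ]
```

View pics/ov.png

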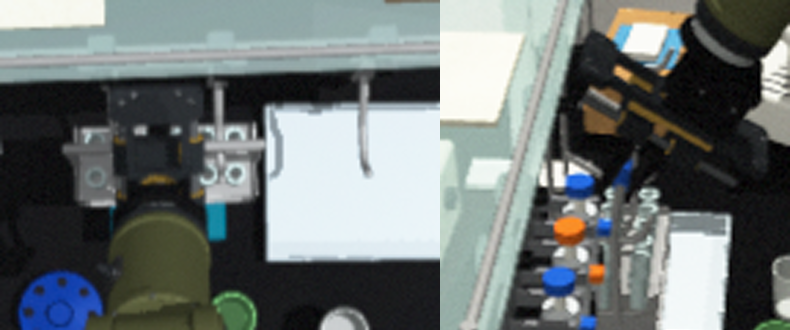

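The bar is seen above the free hooks: ends at crop (63,150) and (268,146), with the right hook at (218,~130) inside the upright. Lowering now.

Emit:
move_arm:
  deltas:
    - [[0,-0.002,0.003],[0,0,0]]
    - [[0,-0.005,0.008],[0,0,0]]
    - [[0,-0.008,0.013],[0,0,0]]
    - [[0,-0.0105,0.0175],[0,0,0]]
    - [[0,-0.013,0.021],[0,0,0]]
    - [[0,-0.015,0.024],[0,0,0]]
    - [[0,-0.016,0.0258],[0,0,0]]
    - [[0,-0.0168,0.0269],[0,0,0]]
    - [[0,-0.0168,0.0269],[0,0,0]]
    - [[0,-0.0168,0.0269],[0,0,0]]
    - [[0,-0.0168,0.0269],[0,0,0]]

```text
clock: 13.18
eef_pos: [0.5701, 0.0133, 0.2787]
tcp_rot: [0.193, 0.675, 0.684, 0.197]
ft_force: [0.2, 0.1, -4.1]
gripper_width: 0.147
finger_force: 45.0
```

```bash
python3 - <<'E'
from kin2 import *
o,x,r=pose(); g=x+.006*r.apply([0,0,1]); print(o["clock"],o["ft_force"],o["torque"],g)
print(r.inv().apply([0,0,-.002]))
E
```

```text
13.1833 [ 0.2341  0.0783 -4.0654] [-0.0006  1.0101  0.0381] [0.5733 0.0134 0.2736]
[-0.     -0.0011  0.0017]
```

Emit:
move_arm:
  deltas:
    - [[0,-0.0005,0.0008],[0,0,0]]
    - [[0,-0.0011,0.0017],[0,0,0]]
    - [[0,-0.0011,0.0017],[0,0,0]]
    - [[0,-0.0011,0.0017],[0,0,0]]

```text
clock: 13.52
eef_pos: [0.5706, 0.0134, 0.2777]
tcp_rot: [0.194, 0.675, 0.684, 0.197]
ft_force: [-2.5, 0.2, 0.6]
gripper_width: 0.145
finger_force: 45.0
```

Emit:
move_arm:
  deltas:
    - [[0,0,0],[0,0,0]]
    - [[0,0,0],[0,0,0]]
    - [[0,0,0],[0,0,0]]
    - [[0,0,0],[0,0,0]]
    - [[0,0,0],[0,0,0]]
    - [[0,0,0],[0,0,0]]
    - [[0,0,0],[0,0,0]]
    - [[0,0,0],[0,0,0]]
    - [[0,0,0],[0,0,0]]
    - [[0,0,0],[0,0,0]]
    - [[0,0,0],[0,0,0]]
    - [[0,0,0],[0,0,0]]
  grip: 120

```text
clock: 14.52
eef_pos: [0.5699, 0.0133, 0.2763]
tcp_rot: [0.193, 0.675, 0.685, 0.196]
ft_force: [-1.2, 0.4, -0.2]
gripper_width: 0.53
finger_force: 0.0
```

```bash
python3 - <<'E'
from kin2 import *
o,x,r=pose(); print(o["clock"],o["ft_force"],o["gripper_width"],o["finger_force"])
for b,lean in ((.03,32),(.06,28),(.1,22)):
    o2=ori(np.deg2rad(lean)); p=tcp((.5735,.0134,.272),b); q=ik(p,o2,Q[2],m=.005); print(np.abs(err(q,p,o2)).max().round(3),q[1].round(3),end=" "); to(p,o2,str(b))
b=viewer.capture("side")[140:270,240:360,::-1]
a=viewer.capture("top")[120:240,235:395,::-1]
cv2.imwrite("pics/rel.png",np.hstack([cv2.resize(a,(440,330),interpolation=2),cv2.resize(b,(350,379),interpolation=2)[:330]]))
E
```

```text
14.5167 [-1.1849  0.4027 -0.2105] 0.5299121711911701 0.0
0.0 -0.292 0.03 shift [ 0.0001  0.0007 -0.0305] turn [-0.0003 -0.0006  0.0001]
0.0 -0.295 0.06 shift [ 0.0001  0.0007 -0.0605] turn [ 0.0695 -0.0006  0.0001]
0.0 -0.28 0.1 shift [ 0.0001  0.0007 -0.1005] turn [ 0.1742 -0.0006  0.0001]
```

Emit:
move_arm:
  deltas:
    - [[0,0,-0.004],[0,0,0]]
    - [[0,0,-0.01],[0,0,0]]
    - [[0,0,-0.017],[0,0,0]]
    - [[0,0,-0.024],[0,0,0]]
    - [[0,0,-0.03],[0.01,0,0]]
    - [[0,0,-0.037],[0.025,0,0]]
    - [[0,0,-0.045],[0.045,0,0]]
    - [[0,0,-0.053],[0.06,0,0]]
    - [[0,0,-0.06],[0.075,0,0]]
    - [[0,0,-0.07],[0.1,0,0]]
    - [[0,0,-0.08],[0.13,0,0]]
    - [[0,0,-0.09],[0.155,0,0]]
    - [[0,0,-0.1],[0.174,0,0]]
    - [[0,0,-0.1],[0.174,0,0]]
    - [[0,0,-0.1],[0.174,0,0]]
    - [[0,0,-0.1],[0.174,0,0]]

```text
clock: 15.95
eef_pos: [0.5168, 0.0125, 0.3608]
tcp_rot: [0.134, 0.689, 0.699, 0.136]
ft_force: [0.2, -0.1, 0.5]
gripper_width: 0.527
finger_force: 0.0
```

```bash
python3 - <<'E'
from kin2 import *
o,x,r=pose(); print(o["clock"],x,o["ft_force"],o["joints"][1])
b=viewer.capture("side")[140:270,240:360,::-1]
a=viewer.capture("top")[120:240,235:395,::-1]
cv2.imwrite("pics/end.png",np.hstack([cv2.resize(a,(440,330),interpolation=2),cv2.resize(b,(350,379),interpolation=2)[:330]]))
E
```

```text
15.95 [0.5168 0.0125 0.3608] [ 0.2338 -0.1159  0.473 ] -0.26816265983894694
```

View pics/end.png

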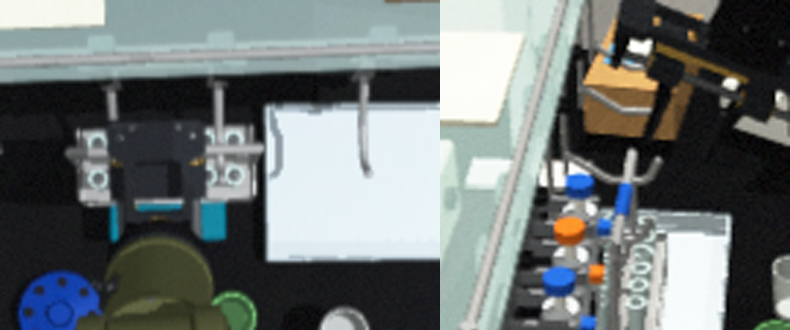

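The picture shows the bar lying in the free hooks, ends at crop (68,153) and (265,150), with the gripper clear of it. I'll wait for any swing to die, then check stillness.

Emit:
move_arm:
  deltas:
    - [[0,0,0],[0,0,0]]
    - [[0,0,0],[0,0,0]]
    - [[0,0,0],[0,0,0]]
    - [[0,0,0],[0,0,0]]
    - [[0,0,0],[0,0,0]]
    - [[0,0,0],[0,0,0]]
    - [[0,0,0],[0,0,0]]
    - [[0,0,0],[0,0,0]]
    - [[0,0,0],[0,0,0]]
    - [[0,0,0],[0,0,0]]
    - [[0,0,0],[0,0,0]]
    - [[0,0,0],[0,0,0]]
    - [[0,0,0],[0,0,0]]
    - [[0,0,0],[0,0,0]]
    - [[0,0,0],[0,0,0]]
    - [[0,0,0],[0,0,0]]
    - [[0,0,0],[0,0,0]]
    - [[0,0,0],[0,0,0]]
    - [[0,0,0],[0,0,0]]
    - [[0,0,0],[0,0,0]]

```text
clock: 17.72
eef_pos: [0.517, 0.0125, 0.3611]
tcp_rot: [0.134, 0.689, 0.699, 0.136]
ft_force: [-0.8, 1.3, 0.3]
gripper_width: 0.529
finger_force: 0.0
```

```bash
python3 - <<'E'
from kin2 import *
f=lambda x,y:(235+(x+.5)/2.75-.5,120+(y+.5)/2.75-.5)
a,b=atz("top",*f(68,154),.27),atz("top",*f(265,151),.27); print("bar",(a+b)/2,a,b)
I=[viewer.capture("side")[165:260,300:335].astype(float) for _ in range(14)]
print([round(np.abs(i-I[0]).mean(),2) for i in I[1:]], ctrl.get_obs()["clock"])
E
```

```text
bar [0.573  0.0047 0.27  ] [0.573  0.0939 0.27  ] [ 0.5731 -0.0846  0.27  ]
[np.float64(2.08), np.float64(2.08), np.float64(2.06), np.float64(2.07), np.float64(2.06), np.float64(2.09), np.float64(2.09), np.float64(2.09), np.float64(2.09), np.float64(2.07), np.float64(2.1), np.float64(2.07), np.float64(2.06)] 18.4167
```

```bash
python3 -c "
from bench import ticket
print(ticket.finish_job())"
```

```text
the job is handed in; nothing more can be done
None
```

The rack now hangs still and released on the formerly empty hooks, its bar about 5 mm from the seat by camera, and the job is handed in; I tipped it about 7° on the way across because joint 2 was at its limit, and the hand-in returned no verdict.

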